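# Wedge up the torch rack and hold it

### The job

Pick up the wooden wedge and push it, thin end first, under the middle of the tongue at the front of the hinged torch rack, flat on the base board, until the tongue has just lifted, by about 4 mm, so that a classmate can trim the rest pads. Finish while still gripping the wedge and holding it there: do not let go. Let only the wedge lift the rack, keep the arm and gripper off the rack, and leave the loose collar, torch and flask where they stand.

Things in the scene. Friction and masses are not known exactly. Their poses are not given: they have to be found in the camera images.
- base: Fixed plywood board, 330 (x) x 220 (y) x 12 mm. Origin: centre of its underside, on the table. x points from its bare front strip (x -165 to -45 mm, towards the robot, where the wedge slides) to the rack's hinge along y at x = 150 mm; z up. On the rack stand torches (top 190 mm over the table, x 105, y +-72 mm) and small parts (up to 62 mm over the table, x 25 to 125 mm).
- tongue (a point): Middle of the lower front edge of the tongue of the rack, a grey plate 150 x 200 x 12 mm, about 0.75 kg with what stands on it, that hinges up at its rear and falls back by its weight. The tongue is 60 mm wide, 12 mm thick, sticks out 40 mm. At rest this point is at x = -45, y = 0, z = 20 mm in the base's frame (8 mm gap over the board); it rises as the rack lifts.
- wedge_grip (a point): Centre of the grip block of the wooden wedge, 22 mm above its underside. x along the wedge to its thin end, z up. Wedge 108 x 28 mm, 80 g, starts flat on the table. Block 44 x 28 x 44 mm high, its middle 86 mm behind the thin end; from its front the ramp falls over 64 mm from 19 to 3 mm (1 in 4). It meets the tongue with its thin end 20 mm in; each 4 mm more lifts 1 mm, 11 mm at most.
- wedge_toe (a point): Middle of the lower edge of the wedge's thin end; same axes as wedge_grip.
- collar_mid (a point): Loose black plastic collar (ring), 45 mm across, 16 mm high; its centre. A bystander.
- torch_mid (a point): Loose yellow torch standing on the table, 41 mm across its head, 158 mm high; point on its axis 79 mm up. A bystander.
- flask_mid (a point): Steel drinking flask standing on the table, 68 mm across, 220 mm high; point on its axis 110 mm up. A bystander.
Things that resemble listed ones, but are neither listed nor needed, are in the scene too. Leave any purple look-alike of the part that bears wedge_grip alone.

How it is judged:
By the outcome, as a careful person would: the job done as asked, in the order asked, and still so for the second after the job is handed in, while the arm keeps its last pose, push and grip.
It also fails if it takes over 48 s, if anything falls off the work surface, if the arm or the gripper's body presses on something with over 40 N, if the wrist force passes 120 N, or if a joint passes its speed limit or range.

### The arm

A 6-joint arm with a two-finger parallel gripper is mounted at the origin on the work surface. World frame = base frame: x ahead of the robot, y to its left, z up, the work surface at z = 0. Lengths are in mm, angles in rad, forces in N, time in s.
With the tool pointing down it reaches from about 350 to 925 mm from the base axis. Payload 6.4 kg.
Tool frame: the origin (TCP) lies at the centre of the arm's flange, where the gripper is bolted on; the fingertips stand 199 mm ahead of it and the grasp point (between the pads) lies 180 mm ahead of it; z points along the fingers, y is the line along which they close (so a half turn about z gives the same grasp; the last joint's range is limited). The gripper opens to 94 mm and grips with 3 to 60 N. Pads are 16 mm wide; open, the fingers measure 119 mm over their backs; the gripper's body (75 mm by 177 mm) begins 78 mm behind the grasp point.
Start: joints at [1.14, 0.245, 1.558, -0, 1.339, -0.174], TCP at [165.088, 628.698, 404.655] pointing down, gripper open.
Joint ranges: [-3.13, 3.13], [-1.02, 2.26], [0.13, 2.54], [-0.95, 4.09], [0.21, 2.88], [-2.74, 2.74]. Speed limits (rad/s): [2.57, 2.57, 3.14, 3.14, 3.14, 3.14].

### API

Orientations are given as a rotation vector (axis times angle).
In Python, from bench import * gives the robot as it stands.
- The arm moves only by the tool carry_out, never from a script. Its arguments are lists of equal length, an entry for each row: "turn": the turn, a rotation vector about the world's x, y, z each as a share of pi/2 rad, from -1 to 1, a list of three; "linear": the shift along the world's x, y, z each as a share of 0.08 m, from -1 to 1, a list of three; "gripper": the finger opening in mm, from 0 to 94. A call has 1 to 12 rows; each row is the pose to reach, as a shift and turn from the pose commanded when the call began; what a row does not reach only later rows make up. A row lasts 1/12 s, in which the tool goes at most 41.7 mm and 7.16 degrees, less where a joint would pass 70% of its speed; a pose out of reach is approached as far as the arm can. A call with a number of a shift or a turn outside -1 to 1 is refused whole. A call with a gripper value outside its range is refused whole. The fingers move at their own pace and stop on an object; "newtons" is the grip in N (left out, the last holds). Time passes only in rows, so rows that repeat a pose let the fingers close. It gives the time, the measured TCP pose, the force, the opening and the grip force at its end, in the units of the state.
- sense(): the state, without advancing time (a new reading comes with each control period).
- snapshot(name): name is "scene" or "top" or "wrist"; returns a dict with "image" (400x640x3 uint8, red, green, blue), "intrinsics" (3x3 intrinsics, pixels), "origin" and "orientation" of the camera in the world. Camera axes: x right, y down, z forward; pixel columns grow to the right and rows downward; lengths in mm; the calibration is good to about 2 mm. A picture is of the moment at which its call begins. There is no depth.
- close_job(): hands the job in; it is judged then, once.
The state is a dict: "time_s": time; "q": joint angles; "joint_velocities": joint speeds; "tau": joint torques, N m; "ee_pos": TCP position; "orientation": TCP orientation; "force": force on the tool from outside, world axes, zero at the start; "torque": the same for the moment, N m; "finger_gap": finger opening in mm; "finger_force": force on a finger pad.
Only numpy, scipy, OpenCV 4.12 (cv2) and the standard library are available. Lean on these libraries where they do the work, as an engineer would, in place of code of your own. Each camera call takes 0.05 s, during which the arm holds its last target. There are 200 camera calls.

## Working session

There is one attempt and no reset: what is moved stays moved. The work goes in short steps, Python scripts to look and compute and a tool call to move; the robot and the scene stay as the last step left them, time stands still between calls to the robot, and variables do not carry over. Pictures are saved under pics/ and viewed, at most 10 in all, crops included, and the job is handed in when it is done.

Besides the shell and the picture viewer there is one more tool, called after "Request:" by a JSON object that holds its "method" and its "body". carry_out: Moves the arm, as the interface text tells. Its arguments: {"type":"object","properties":{"turn":{"type":"array"},"linear":{"type":"array"},"gripper":{"type":"array"},"newtons":{"type":"number"}},"required":["turn","linear","gripper"]}

```bash
mkdir -p pics
python3 - <<'E'
from bench import *
import cv2,numpy as np,json
s=sense();print({k:np.round(v,3).tolist() for k,v in s.items()})
for n in("scene","top"):
    d=snapshot(n);cv2.imwrite(f"pics/{n}0.png",d["image"][:,:,::-1])
    print(n,np.round(d["intrinsics"],1).tolist(),np.round(d["origin"],1),np.round(d["orientation"],4).tolist())
E
```

```text
{'time_s': 0.0, 'q': [1.14, 0.246, 1.559, -0.0, 1.339, -0.174], 'joint_velocities': [-0.001, 0.0, 0.0, -0.0, -0.002, 0.0], 'tau': [-0.002, -41.582, -31.46, 0.068, 0.033, -0.0], 'ee_pos': [164.974, 628.483, 403.57], 'orientation': [-0.402, -3.115, 0.003], 'force': [-0.583, -0.542, 0.655], 'torque': [0.01, 0.021, -0.02], 'finger_force': 0.0, 'finger_gap': 93.96}
scene [[447.2, 0.0, 319.8], [0.0, 447.2, 191.1], [0.0, 0.0, 1.0]] [1119.   614.1  911.8] [-0.9941, -2.4429, 1.0599]
top [[384.8, 0.0, 324.1], [0.0, 384.8, 196.5], [0.0, 0.0, 1.0]] [395.2   2.5 985.5] [-2.1422, 2.1493, -0.1378]
```

View pics/scene0.png

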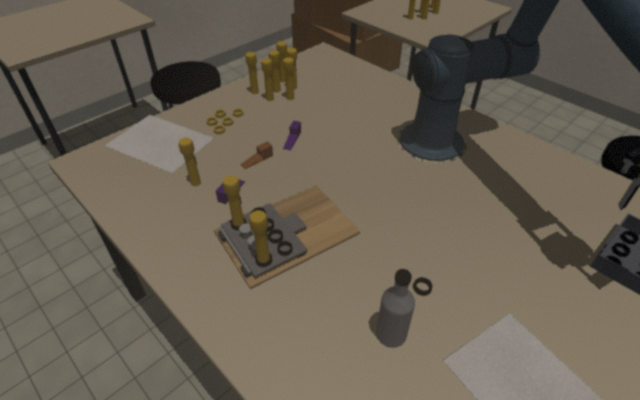

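View pics/top0.png

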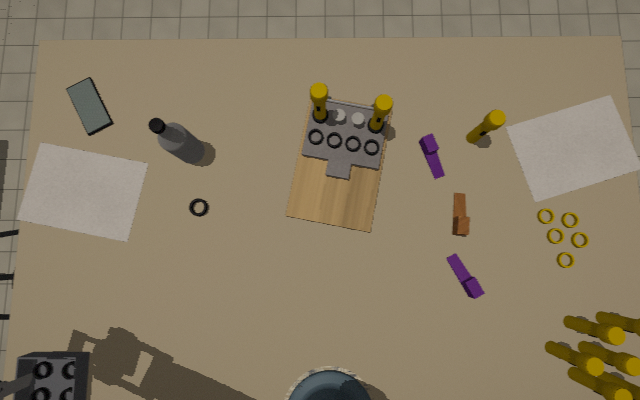

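Seen in the top view: the brown wedge has its block at about (461,227) and its thin end at (459,195). The two purple look-alikes are at (432,157) and (465,275). The rack's tongue is at (339,172), the collar at (199,207), the torch at (490,125) and the flask at (185,145). I choose the brown one and check it in a close crop.

Run:
```python
import cv2
i=cv2.imread("pics/top0.png");cv2.imwrite("pics/c1.png",cv2.resize(i[92:242,282:482],None,fx=4,fy=4,interpolation=cv2.INTER_CUBIC))
i=cv2.imread("pics/scene0.png");cv2.imwrite("pics/c2.png",cv2.resize(i[135:285,190:370],None,fx=4,fy=4,interpolation=cv2.INTER_CUBIC))
```

```text
(no output)
```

View pics/c1.png

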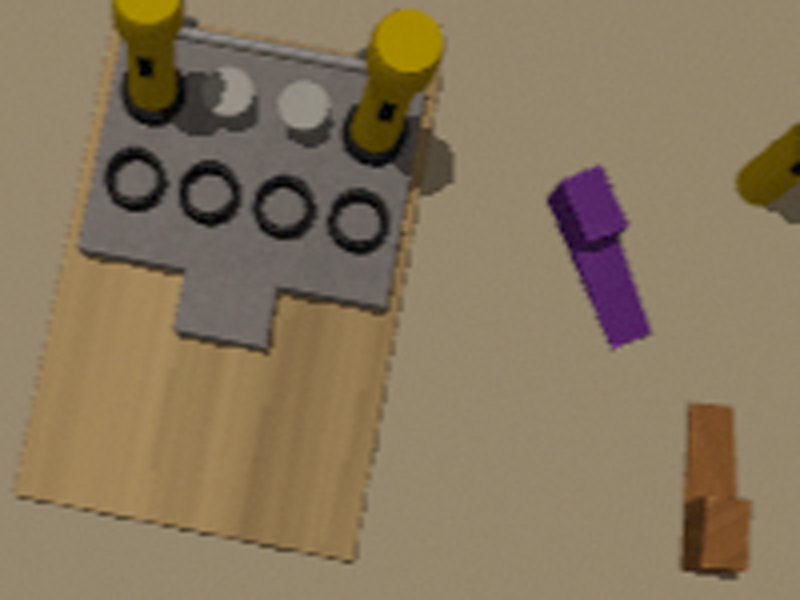

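View pics/c2.png

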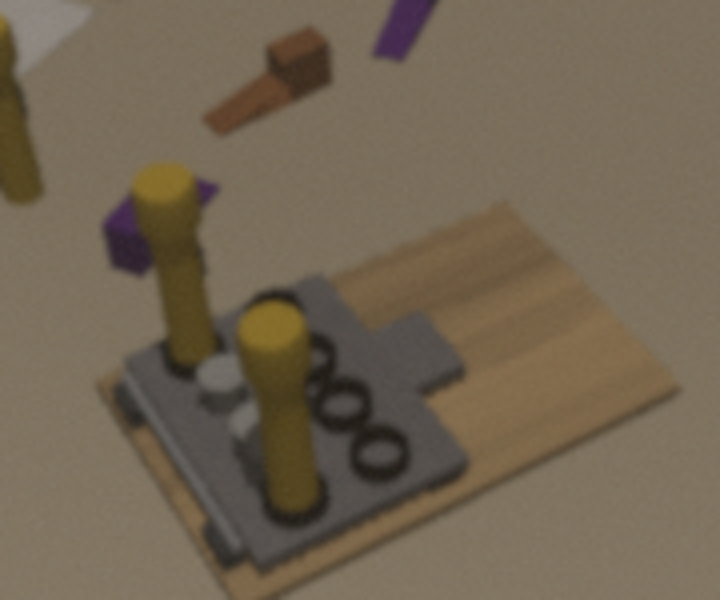

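The crops confirm it: the brown wedge has its toe at c1 (710,405) and its block at (728,535), and the tongue's front edge runs (178,331)–(268,348). Next I fit the poses to the corners in both views.

```bash
cat > h.py <<'E'
import numpy as np
from scipy.spatial.transform import Rotation as R
from scipy.optimize import least_squares
def proj(cam,P):
    K,o,r=[np.array(v) for v in cam]
    M=r if r.shape==(3,3) else R.from_rotvec(r).as_matrix()
    p=(P-o)@M@K.T; return p[:,:2]/p[:,2:]
def fit(obs,x0,z=0):  # obs: list of (cam, model Nx3, pix Nx2); pose x,y,yaw
    def res(v):
        T=R.from_euler('z',v[2]).as_matrix()
        return np.concatenate([(proj(c,np.array(m,float)@T.T+[v[0],v[1],z])-np.array(u)).ravel() for c,m,u in obs])
    f=lambda v:res([v[0],v[1],v[2]/100])
    s=least_squares(f,[x0[0],x0[1],x0[2]*100],loss='soft_l1')
    v=s.x/[1,1,100]
    return v,res(v).reshape(-1,2)
E
cat > f.py <<'E'
from h import *
K=lambda f,a,b:[[f,0,a],[0,f,b],[0,0,1]]
S=(K(447.2,319.8,191.1),[1119,614.1,911.8],[-0.9941,-2.4429,1.0599]);T=(K(384.8,324.1,196.5),[395.2,2.5,985.5],[-2.1422,2.1493,-.1378])
t=lambda p:(np.array(p)+.5)/4-.5+[282,92]
s=lambda p:(np.array(p)+.5)/4-.5+[190,135]
b=((T,[(-165,110,12),(-165,-110,12),(-45,30,32),(-45,-30,32),(-5,100,32),(-5,-100,32)],t([(17,496),(355,561),(177,331),(269,347),(82,249),(387,308)])),
(S,[(-165,110,12),(-165,-110,12),(165,-110,12),(-45,30,32),(-45,-30,32),(-5,100,32),(-5,-100,32)],s([(680,388),(507,203),(100,385),(463,364),(415,312),(467,460),(322,277)])))
w=((T,[(0,14,3),(0,-14,3),(-108,14,44),(-108,-14,44),(-64,14,44),(-64,-14,44)],t([(687,404),(734,406),(702,570),(747,570),(707,498),(750,501)])),
(S,[(0,-14,3),(0,14,3),(-108,-14,44),(-64,-14,44),(-108,14,44)],s([(204,119),(219,131),(310,28),(268,45),(328,48)])))
for n,o,x0 in(("base",b,(500,-50,-.15)),("wedge",w,(400,-330,0))):
    for oo in(o,o[:1],o[1:]):
        v,r=fit(oo,x0);print(n,np.round(v,3),"rms",np.round((r**2).mean()**.5,2))
    v,r=fit(o,x0);print(np.round(r,1).tolist())
E
python3 f.py
```

```text
base [ 6.22914e+02 -2.89220e+01 -1.97000e-01] rms 0.87
base [ 6.2235e+02 -3.0661e+01 -1.9700e-01] rms 0.38
base [ 6.24512e+02 -2.62100e+01 -2.00000e-01] rms 0.8
[[-1.0, -0.5], [-0.1, 0.0], [-1.0, -0.4], [-0.6, 0.1], [-1.3, -0.2], [0.1, -0.3], [-0.2, -0.9], [-1.0, -0.8], [-2.3, -1.3], [0.3, -0.3], [0.8, -0.9], [0.3, -0.8], [-1.0, -1.5]]
wedge [ 5.38872e+02 -3.35911e+02 -1.01000e-01] rms 0.62
wedge [ 5.39116e+02 -3.35870e+02 -9.40000e-02] rms 0.37
wedge [ 5.38901e+02 -3.35852e+02 -1.30000e-01] rms 0.71
[[0.3, -0.1], [-0.5, 0.4], [-0.3, -0.3], [0.1, 0.8], [-0.6, -0.3], [0.2, 0.1], [-0.8, -0.3], [0.0, 1.1], [0.0, -0.7], [-1.1, 0.2], [0.4, -1.6]]
```

Request:
{"method": "carry_out", "body": {"turn": [[0, 0, 0.1], [0, 0, 0.1], [0, 0, 0.1]], "linear": [[0.15, -0.5, 0], [0.3, -1, 0], [0.3, -1, 0]], "gripper": [94, 94, 94], "newtons": 20}}

```text
time_s: 0.35
ee_pos: [189.4, 544.2, 401.5]
orientation: [-0.158, -3.135, 0.012]
force: [-0.2, -0.2, -0.8]
finger_gap: 93.9
finger_force: 0.0
```

Request:
{"method": "carry_out", "body": {"turn": [[0, 0, 0], [0, 0, 0]], "linear": [[0.15, -0.5, 0], [0.3, -1, 0]], "gripper": [94, 94]}}

```text
time_s: 0.52
ee_pos: [212.9, 468.2, 403.6]
orientation: [-0.154, -3.137, 0.002]
force: [1.3, -0.3, 0.3]
finger_gap: 94.3
finger_force: 0.0
```

Request:
{"method": "carry_out", "body": {"turn": [[0, 0, 0], [0, 0, 0], [0, 0, 0]], "linear": [[0.15, -0.5, 0], [0.3, -1, 0], [0.3, -1, 0]], "gripper": [94, 94, 94]}}

```text
time_s: 0.77
ee_pos: [237.9, 384.9, 403.7]
orientation: [-0.165, -3.137, 0.004]
force: [-0.5, -0.2, 1.0]
finger_gap: 93.6
finger_force: 0.0
```

Request:
{"method": "carry_out", "body": {"turn": [[0, 0, 0], [0, 0, 0], [0, 0, 0]], "linear": [[0.2, -0.5, 0], [0.4, -1, 0], [0.4, -1, 0]], "gripper": [94, 94, 94]}}

```text
time_s: 1.02
ee_pos: [270.6, 305.8, 404.6]
orientation: [0.165, 3.136, -0.002]
force: [0.4, -0.1, 0.4]
finger_gap: 93.8
finger_force: 0.0
```

Request:
{"method": "carry_out", "body": {"turn": [[0, 0, 0], [0, 0, 0], [0, 0, 0]], "linear": [[0.3, -0.4, 0], [0.7, -1, 0], [0.7, -1, 0]], "gripper": [94, 94, 94]}}

```text
time_s: 1.27
ee_pos: [326.5, 227.0, 405.0]
orientation: [0.16, 3.136, -0.0]
force: [-0.0, -0.4, 0.3]
finger_gap: 94.0
finger_force: 0.0
```

Request:
{"method": "carry_out", "body": {"turn": [[0, 0, 0], [0, 0, 0], [0, 0, 0]], "linear": [[0.3, -0.4, 0], [0.6, -1, 0], [0.6, -1, 0]], "gripper": [94, 94, 94]}}

```text
time_s: 1.52
ee_pos: [374.9, 146.2, 405.1]
orientation: [0.163, 3.136, -0.001]
force: [-0.5, -0.0, -0.0]
finger_gap: 94.0
finger_force: 0.0
```

Request:
{"method": "carry_out", "body": {"turn": [[0, 0, 0], [0, 0, 0], [0, 0, 0]], "linear": [[0.2, -0.5, 0], [0.3, -1, 0], [0.3, -1, 0]], "gripper": [94, 94, 94]}}

```text
time_s: 1.77
ee_pos: [398.7, 64.3, 405.1]
orientation: [0.17, 3.136, -0.003]
force: [-0.6, 0.5, 0.1]
finger_gap: 93.9
finger_force: 0.0
```

Request:
{"method": "carry_out", "body": {"turn": [[0, 0, 0], [0, 0, 0], [0, 0, 0]], "linear": [[0.1, -0.5, 0], [0.2, -1, 0], [0.2, -1, 0]], "gripper": [94, 94, 94]}}

```text
time_s: 2.02
ee_pos: [414.2, -14.9, 405.1]
orientation: [0.167, 3.136, -0.003]
force: [0.0, 0.8, 0.0]
finger_gap: 94.3
finger_force: 0.0
```

Request:
{"method": "carry_out", "body": {"turn": [[0, 0, 0], [0, 0, 0], [0, 0, 0]], "linear": [[0.05, -0.5, 0], [0.1, -1, 0], [0.1, -1, 0]], "gripper": [94, 94, 94]}}

```text
time_s: 2.27
ee_pos: [421.9, -94.3, 405.1]
orientation: [0.165, 3.137, -0.002]
force: [-0.4, 1.4, 1.2]
finger_gap: 94.0
finger_force: 0.0
```

Request:
{"method": "carry_out", "body": {"turn": [[0, 0, 0], [0, 0, 0], [0, 0, 0]], "linear": [[0.05, -0.5, 0], [0.1, -1, 0], [0.1, -1, 0]], "gripper": [94, 94, 94]}}

```text
time_s: 2.52
ee_pos: [430.0, -174.0, 405.0]
orientation: [0.163, 3.137, -0.002]
force: [0.6, 0.5, -1.1]
finger_gap: 94.1
finger_force: 0.0
```

Request:
{"method": "carry_out", "body": {"turn": [[0, 0, 0], [0, 0, 0], [0, 0, 0]], "linear": [[0.05, -0.5, 0], [0.1, -1, 0], [0.1, -1, 0]], "gripper": [94, 94, 94]}}

```text
time_s: 2.77
ee_pos: [438.2, -253.9, 404.7]
orientation: [0.162, 3.137, -0.002]
force: [0.6, 0.3, 0.3]
finger_gap: 93.8
finger_force: 0.0
```

Request:
{"method": "carry_out", "body": {"turn": [[0, 0, 0], [0, 0, 0], [0, 0, 0], [0, 0, 0]], "linear": [[0.1, -0.5, -0.2], [0.2, -0.95, -0.6], [0.2, -0.95, -1], [0.2, -0.95, -1]], "gripper": [94, 94, 94, 94]}}

```text
time_s: 3.1
ee_pos: [452.6, -325.3, 317.2]
orientation: [-0.158, -3.129, -0.015]
force: [-0.1, 1.5, -0.1]
finger_gap: 93.9
finger_force: 0.0
```

Run:
```python
from bench import *
import cv2,numpy as np
d=snapshot("wrist");cv2.imwrite("pics/w1.png",d["image"][:,:,::-1])
print(np.round(d["intrinsics"],1).tolist(),np.round(d["origin"],1).tolist(),np.round(d["orientation"],4).tolist())
s=sense();print(s["ee_pos"],s["orientation"],s["q"])
```

```text
[[291.8, 0.0, 317.8], [0.0, 291.8, 202.8], [0.0, 0.0, 1.0]] [376.6, -316.9, 298.2] [2.1877, 1.9743, 0.2657]
[ 453.08967889 -324.9660691   320.36999587] [-0.15617661 -3.13118826 -0.01156576] [-8.25641453e-01  1.25146721e-01  1.85842492e+00  7.84504144e-04
  1.16782142e+00 -2.29707607e+00]
```

View pics/w1.png

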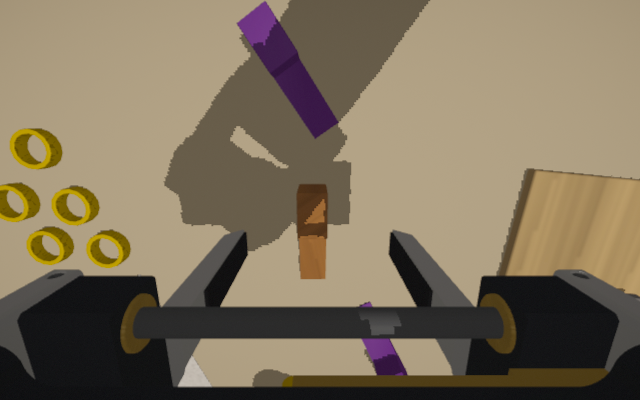

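The wrist view shows the brown wedge centred between the open fingers, with its block at (312,210) and its toe at (313,278). I check this against the estimate.

Run:
```python
from h import *
c=([[291.8,0,317.8],[0,291.8,202.8],[0,0,1]],[376.6,-316.9,298.2],[2.1877,1.9743,.2657])
m=np.array([(0,14,3),(0,-14,3),(0,14,0),(0,-14,0),(-108,14,44),(-108,-14,44),(-64,14,44),(-64,-14,44),(-108,14,0),(-108,-14,0),(-64,14,19),(-64,-14,19)],float)
P=m@R.from_euler('z',-.10).as_matrix().T+[539,-336,0]
for a,b in zip(m,proj(c,P)):print(a,b.round(1))
```

```text
[ 0. 14.  3.] [325.2 277.2]
[  0. -14.   3.] [300.2 277.3]
[ 0. 14.  0.] [325.1 275.8]
[  0. -14.   0.] [300.4 276. ]
[-108.   14.   44.] [327.5 190.8]
[-108.  -14.   44.] [296.  190.9]
[-64.  14.  44.] [327.1 237.1]
[-64. -14.  44.] [297.  237.2]
[-108.   14.    0.] [325.7 181.7]
[-108.  -14.    0.] [298.7 181.8]
[-64.  14.  19.] [326.1 228. ]
[-64. -14.  19.] [298.4 228.1]
```

The prediction matches within a pixel or so, so I descend and grip.

Request:
{"method": "carry_out", "body": {"turn": [[0, 0, 0], [0, 0, 0], [0, 0, 0], [0, 0, 0]], "linear": [[0, 0, -0.3], [0, 0, -0.6], [0, 0, -0.9], [0, 0, -1]], "gripper": [94, 94, 94, 94]}}

```text
time_s: 3.48
ee_pos: [453.5, -324.7, 243.6]
orientation: [-0.154, -3.136, -0.004]
force: [-0.1, 0.1, -0.4]
finger_gap: 94.0
finger_force: 0.0
```

Request:
{"method": "carry_out", "body": {"turn": [[0, 0, 0], [0, 0, 0], [0, 0, 0], [0, 0, 0], [0, 0, 0]], "linear": [[0, 0, -0.2], [0, 0, -0.4], [0, 0, -0.5], [0, 0, -0.5], [0, 0, -0.5]], "gripper": [94, 94, 94, 94, 94]}}

```text
time_s: 3.9
ee_pos: [453.8, -326.8, 206.0]
orientation: [0.155, 3.137, -0.001]
force: [-0.6, -0.6, 0.0]
finger_gap: 94.2
finger_force: 0.0
```

Request:
{"method": "carry_out", "body": {"turn": [[0, 0, 0], [0, 0, 0], [0, 0, 0], [0, 0, 0], [0, 0, 0], [0, 0, 0], [0, 0, 0], [0, 0, 0], [0, 0, 0], [0, 0, 0], [0, 0, 0], [0, 0, 0]], "linear": [[0, 0, 0], [0, 0, 0], [0, 0, 0], [0, 0, 0], [0, 0, 0], [0, 0, 0], [0, 0, 0], [0, 0, 0], [0, 0, 0], [0, 0, 0], [0, 0, 0], [0, 0, 0]], "gripper": [40, 30, 20, 20, 20, 20, 20, 20, 20, 20, 20, 20], "newtons": 40}}

```text
time_s: 4.9
ee_pos: [453.0, -327.1, 204.6]
orientation: [-0.157, -3.138, 0.0]
force: [0.2, -0.3, -0.3]
finger_gap: 27.6
finger_force: 39.9
```

Request:
{"method": "carry_out", "body": {"turn": [[0, 0, 0], [0, 0, 0], [0, 0, -0.03], [0, 0, -0.06]], "linear": [[0, 0, 0.15], [0, 0, 0.4], [0, 0, 0.6], [0, 0, 0.6]], "gripper": [20, 20, 20, 20]}}

```text
time_s: 5.23
ee_pos: [454.1, -328.1, 257.0]
orientation: [0.307, 3.122, -0.007]
force: [0.2, -0.1, -0.7]
finger_gap: 27.7
finger_force: 39.9
```

Request:
{"method": "carry_out", "body": {"turn": [[0, 0, 0], [0, 0, 0], [0, 0, 0], [0, 0, 0]], "linear": [[0, 0.15, 0], [0, 0.4, 0], [0, 0.7, 0], [0, 1, 0]], "gripper": [20, 20, 20, 20]}}

```text
time_s: 5.57
ee_pos: [452.5, -245.5, 252.3]
orientation: [-0.303, -3.126, -0.002]
force: [-0.2, 0.6, -1.3]
finger_gap: 28.1
finger_force: 39.9
```

Request:
{"method": "carry_out", "body": {"turn": [[0, 0, 0], [0, 0, 0], [0, 0, 0]], "linear": [[0, 0.3, 0], [0, 0.65, 0], [0, 1, 0]], "gripper": [20, 20, 20]}}

```text
time_s: 5.82
ee_pos: [452.3, -165.1, 252.3]
orientation: [-0.303, -3.126, -0.001]
force: [-0.3, 0.2, -0.8]
finger_gap: 27.7
finger_force: 39.9
```

Request:
{"method": "carry_out", "body": {"turn": [[0, 0, 0], [0, 0, 0], [0, 0, 0]], "linear": [[0, 0.3, 0], [0, 0.65, 0], [0, 1, 0]], "gripper": [20, 20, 20]}}

```text
time_s: 6.07
ee_pos: [452.1, -85.1, 252.3]
orientation: [-0.302, -3.126, -0.001]
force: [1.0, 0.1, -1.8]
finger_gap: 28.0
finger_force: 39.9
```

Request:
{"method": "carry_out", "body": {"turn": [[0, 0, 0], [0, 0, 0], [0, 0, 0], [0, 0, 0], [0, 0, 0], [0, 0, 0]], "linear": [[0, 0.3, 0], [0, 0.6, 0], [-0.1, 0.9, 0], [-0.2, 1, 0], [-0.2, 1, 0], [-0.2, 1, 0]], "gripper": [20, 20, 20, 20, 20, 20]}}

```text
time_s: 6.57
ee_pos: [436.5, -6.9, 252.5]
orientation: [-0.302, -3.127, 0.0]
force: [0.6, -0.3, -1.3]
finger_gap: 27.8
finger_force: 39.9
```

Run:
```python
from bench import *
import cv2,numpy as np
for n in("wrist","top"):
    d=snapshot(n);cv2.imwrite(f"pics/{n}2.png",d["image"][:,:,::-1])
    print(np.round(d["intrinsics"],1).tolist(),np.round(d["origin"],1).tolist(),np.round(d["orientation"],4).tolist())
s=sense();print(s["ee_pos"],s["orientation"],s["finger_gap"],s["force"])
```

```text
[[291.8, 0.0, 317.8], [0.0, 291.8, 202.8], [0.0, 0.0, 1.0]] [361.6, 8.2, 232.8] [2.2596, 1.8609, 0.2492]
[[384.8, 0.0, 324.1], [0.0, 384.8, 196.5], [0.0, 0.0, 1.0]] [395.2, 2.5, 985.5] [-2.1422, 2.1493, -0.1378]
[437.23879188  -7.85365724 252.89326534] [ 3.05094319e-01  3.12606010e+00 -5.44727330e-04] 27.874105676628677 [ 0.06088424  0.52845297 -0.19927879]
```

View pics/wrist2.png

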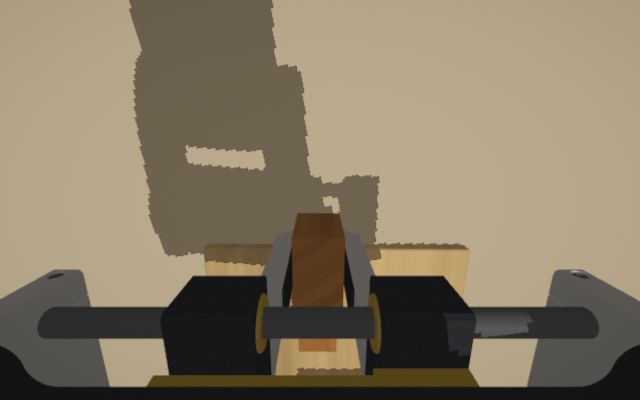

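The wrist view shows the wedge held straight between the fingers. The board's front edge runs from (205,244) to (467,246).

```bash
cat >> f.py <<'E'
W=([[291.8,0,317.8],[0,291.8,202.8],[0,0,1]],[361.6,8.2,232.8],[2.2596,1.8609,.2492])
wo=(W,[(-165,-110,12),(-165,110,12)],[(205,244.5),(467.5,245.5)])
print("wrist only",fit([wo],(622,-29,-.197)));
v,r=fit([wo,*b],(622,-29,-.197));print("all",v,r[:2])
v,r=fit([wo,b[0]],(622,-29,-.197));print("w+top",v,r[:2])
E
python3 f.py|tail -8
python3 - <<'E'
import cv2
i=cv2.imread("pics/top2.png");cv2.imwrite("pics/c3.png",cv2.resize(i[140:240,270:400],None,fx=6,fy=6,interpolation=cv2.INTER_CUBIC))
E
```

```text
wedge [ 5.38901e+02 -3.35852e+02 -1.30000e-01] rms 0.71
[[0.3, -0.1], [-0.5, 0.4], [-0.3, -0.3], [0.1, 0.8], [-0.6, -0.3], [0.2, 0.1], [-0.8, -0.3], [0.0, 1.1], [0.0, -0.7], [-1.1, 0.2], [0.4, -1.6]]
wrist only (array([ 6.20324643e+02, -2.73551975e+01, -1.97391421e-01]), array([[-3.42343857,  0.10378178],
       [ 3.55762339,  0.14937525]]))
all [ 6.21556963e+02 -2.87710550e+01 -1.97861834e-01] [[-4.55829246  1.72758958]
 [ 1.98566861  1.88534702]]
w+top [ 6.20627078e+02 -2.98661457e+01 -1.99321470e-01] [[-5.90933472  0.74974447]
 [ 0.83778222  1.27413256]]
```

View pics/c3.png

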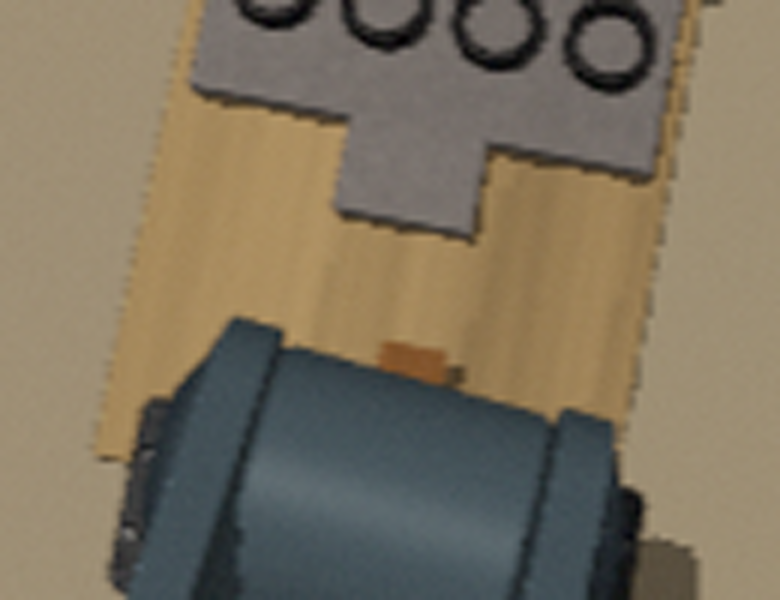

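The top crop shows the tongue's front edge at c3 (337,208)–(472,234) and the wedge toe at (381,343)–(447,352), both seen by the same camera. I compute the lateral offset from them.

```bash
cat >> f.py <<'E'
print('----')
u=lambda p:(np.array(p)+.5)/6-.5+[270,140]
def at(cam,px,z):
    K,o,r=[np.array(q) for q in cam]; d=R.from_rotvec(r).as_matrix()@np.linalg.solve(K,[*px,1]); return o+d*(z-o[2])/d[2]
B=R.from_euler('z',-.197).as_matrix()
tg=[at(T,u(p),32) for p in((337,208),(472,234))]; te=[at(T,u(p),51) for p in((381,343),(447,352))]
print("tongue",np.round(tg,1).tolist(),np.linalg.norm(tg[0]-tg[1])); print("toe",np.round(te,1).tolist())
mt,me=np.mean(tg,0),np.mean(te,0)
print("toe-tongue in base axes",(me-mt)@B)
p=np.array([437.2,-7.8,0])+B@[86,0,0]; print("toe by TCP",p,"rel tongue",(p-mt)@B)
for c in((622.9,-28.9),(622.3,-30.7),(620.3,-27.4)):print("tongue model",np.array([*c,0])+B@[-45,0,0],(p-(np.array([*c,0])+B@[-45,0,0]))@B)
E
python3 f.py|sed -n '/----/,$p'
```

```text
----
tongue [[583.9, 7.0, 32.0], [572.5, -49.6, 32.0]] 57.71018909067904
toe [[523.9, -10.9, 51.0], [520.1, -37.8, 51.0]]
toe-tongue in base axes [-54.51287043 -13.98738357  19.        ]
toe by TCP [521.53660302 -24.63262877   0.        ] rel tongue [-54.94290119 -14.34864977 -32.        ]
tongue model [578.77038214 -20.09222913   0.        ] [-55.23808893 -15.65484695   0.        ]
tongue model [578.17038214 -21.89222913   0.        ] [-55.00200486 -13.7722253    0.        ]
tongue model [576.17038214 -18.59222913   0.        ] [-52.39478531 -16.61694079   0.        ]
```

Request:
{"method": "carry_out", "body": {"turn": [[0, 0, 0], [0, 0, 0], [0, 0, 0], [0, 0, 0], [0, 0, 0], [0, 0, 0]], "linear": [[0.02, 0.09, 0], [0.035, 0.18, -0.1], [0.035, 0.18, -0.25], [0.035, 0.18, -0.38], [0.035, 0.18, -0.42], [0.035, 0.18, -0.42]], "gripper": [20, 20, 20, 20, 20, 20]}}

```text
time_s: 7.17
ee_pos: [439.4, 7.4, 217.7]
orientation: [-0.304, -3.124, -0.001]
force: [-0.3, -0.1, -0.9]
finger_gap: 27.7
finger_force: 39.9
```

Request:
{"method": "carry_out", "body": {"turn": [[0, 0, 0], [0, 0, 0], [0, 0, 0]], "linear": [[0, 0, -0.015], [0, 0, -0.025], [0, 0, -0.025]], "gripper": [20, 20, 20]}}

```text
time_s: 7.42
ee_pos: [440.0, 7.2, 217.3]
orientation: [0.304, 3.126, -0.0]
force: [-0.2, 0.3, -1.5]
finger_gap: 27.7
finger_force: 39.9
```

Request:
{"method": "carry_out", "body": {"turn": [[0, 0, 0], [0, 0, 0], [0, 0, 0]], "linear": [[0, 0, -0.01], [0, 0, -0.01], [0, 0, -0.01]], "gripper": [20, 20, 20]}}

```text
time_s: 7.67
ee_pos: [440.0, 7.2, 216.6]
orientation: [0.304, 3.126, -0.0]
force: [0.2, 0.6, -0.4]
finger_gap: 27.4
finger_force: 39.9
```

Request:
{"method": "carry_out", "body": {"turn": [[0, 0, 0], [0, 0, 0], [0, 0, 0]], "linear": [[0, 0, -0.01], [0, 0, -0.01], [0, 0, -0.01]], "gripper": [20, 20, 20]}}

```text
time_s: 7.92
ee_pos: [440.2, 7.2, 216.5]
orientation: [-0.304, -3.127, 0.0]
force: [-4.8, 0.9, 9.6]
finger_gap: 27.8
finger_force: 39.9
```

Run:
```python
from bench import *
s=sense();print(s["ee_pos"],s["force"],s["torque"])
```

```text
[440.19456656   7.21226538 216.51381775] [-4.8172996   0.93015889  9.6293989 ] [ 0.07134205  0.67359594 -0.00825786]
```

Request:
{"method": "carry_out", "body": {"turn": [[0, 0, 0], [0, 0, 0], [0, 0, 0], [0, 0, 0], [0, 0, 0], [0, 0, 0], [0, 0, 0], [0, 0, 0], [0, 0, 0], [0, 0, 0]], "linear": [[0, 0, 0.004], [0.05, -0.01, 0.004], [0.15, -0.03, 0.004], [0.25, -0.05, 0.004], [0.35, -0.07, 0.004], [0.45, -0.09, 0.004], [0.55, -0.11, 0.004], [0.65, -0.13, 0.004], [0.7, -0.14, 0.004], [0.7, -0.14, 0.004]], "gripper": [20, 20, 20, 20, 20, 20, 20, 20, 20, 20]}}

```text
time_s: 8.75
ee_pos: [496.5, -4.0, 216.5]
orientation: [-0.304, -3.126, -0.0]
force: [-2.4, -0.1, 5.5]
finger_gap: 27.8
finger_force: 40.0
```

Run:
```python
from bench import *
import cv2,numpy as np
s=sense();print(s["ee_pos"],s["force"],s["torque"])
a=[]
for n,(r,c) in(("top",((140,215),(290,390))),("scene",((190,265),(250,350)))):
    d=snapshot(n)["image"][:,:,::-1];cv2.imwrite(f"pics/{n}3.png",d)
    a.append(cv2.resize(d[r[0]:r[1],c[0]:c[1]],None,fx=4,fy=4,interpolation=cv2.INTER_CUBIC))
cv2.imwrite("pics/c4.png",np.hstack(a)); print(a[0].shape)
```

```text
[496.51950019  -4.04898748 216.4914218 ] [-2.40184503 -0.06303757  5.47905719] [0.06303819 0.57570937 0.01943878]
(300, 400, 3)
```

View pics/c4.png

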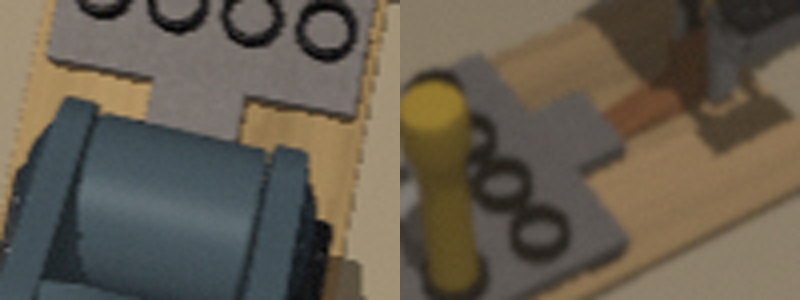

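In the crop the wedge is lined up with the middle of the tongue at (605,119) and its toe is just about at the edge. I advance in steps and watch for the contact force.

Request:
{"method": "carry_out", "body": {"turn": [[0, 0, 0], [0, 0, 0], [0, 0, 0], [0, 0, 0]], "linear": [[0.05, -0.01, 0], [0.1, -0.02, 0], [0.15, -0.03, 0], [0.15, -0.03, 0]], "gripper": [20, 20, 20, 20]}}

```text
time_s: 9.18
ee_pos: [508.3, -6.4, 216.5]
orientation: [-0.304, -3.127, -0.0]
force: [-1.9, 1.2, 6.8]
finger_gap: 28.0
finger_force: 40.0
```

Request:
{"method": "carry_out", "body": {"turn": [[0, 0, 0], [0, 0, 0]], "linear": [[0.025, -0.005, 0], [0.025, -0.005, 0]], "gripper": [20, 20]}}

```text
time_s: 9.35
ee_pos: [509.8, -6.6, 216.5]
orientation: [-0.304, -3.124, -0.0]
force: [-6.0, 0.3, 9.8]
finger_gap: 27.7
finger_force: 40.0
```

Request:
{"method": "carry_out", "body": {"turn": [[0, 0, 0], [0, 0, 0]], "linear": [[0.025, -0.005, 0], [0.025, -0.005, 0]], "gripper": [20, 20]}}

```text
time_s: 9.52
ee_pos: [511.8, -7.0, 216.5]
orientation: [-0.304, -3.125, -0.0]
force: [-5.3, 2.2, 10.1]
finger_gap: 28.0
finger_force: 40.0
```

Request:
{"method": "carry_out", "body": {"turn": [[0, 0, 0], [0, 0, 0]], "linear": [[0.025, -0.005, 0], [0.025, -0.005, 0]], "gripper": [20, 20]}}

```text
time_s: 9.68
ee_pos: [513.5, -7.3, 216.5]
orientation: [-0.303, -3.123, -0.001]
force: [-9.0, 2.0, 13.3]
finger_gap: 27.8
finger_force: 40.0
```

Request:
{"method": "carry_out", "body": {"turn": [[0, 0, 0], [0, 0, 0]], "linear": [[0.025, -0.005, 0], [0.025, -0.005, 0]], "gripper": [20, 20]}}

```text
time_s: 9.85
ee_pos: [514.7, -7.5, 216.4]
orientation: [-0.302, -3.119, -0.001]
force: [-16.1, 2.0, 19.4]
finger_gap: 28.1
finger_force: 40.0
```

Request:
{"method": "carry_out", "body": {"turn": [[0, 0, 0], [0, 0, 0]], "linear": [[0.025, -0.005, 0], [0.025, -0.005, 0]], "gripper": [20, 20]}}

```text
time_s: 10.02
ee_pos: [516.0, -7.8, 216.2]
orientation: [-0.302, -3.115, -0.001]
force: [-20.7, 2.5, 22.9]
finger_gap: 27.5
finger_force: 40.0
```

The force is rising because the wrist pitches the wedge nose-down onto the board. I ease that with a small lift and a counter-pitch.

Request:
{"method": "carry_out", "body": {"turn": [[0, 0, 0], [-0.001, -0.006, 0], [-0.001, -0.006, 0], [-0.001, -0.006, 0]], "linear": [[0, 0, 0.006], [0, 0, 0.01], [0, 0, 0.01], [0, 0, 0.01]], "gripper": [20, 20, 20, 20]}}

```text
time_s: 10.35
ee_pos: [515.4, -7.6, 216.2]
orientation: [-0.302, -3.122, -0.001]
force: [-16.7, 2.6, 21.0]
finger_gap: 28.0
finger_force: 40.0
```

Run:
```python
from bench import *
import cv2,numpy as np
s=sense();print(s["ee_pos"],s["orientation"],s["force"],s["torque"])
d=snapshot("scene")["image"][:,:,::-1];cv2.imwrite(f"pics/scene4.png",d)
o=cv2.imread("pics/scene0.png")
f=lambda d:cv2.resize(d[190:290,240:340],None,fx=4,fy=5,interpolation=cv2.INTER_CUBIC)
cv2.imwrite("pics/c5.png",np.hstack([f(o),f(d)]))
```

```text
[515.4447582   -7.6413095  216.16760061] [-3.02488567e-01 -3.12229439e+00 -7.67985298e-04] [-16.69127983   2.63936449  21.01872504] [ 0.45314352  3.65579824 -0.0166785 ]
```

View pics/c5.png

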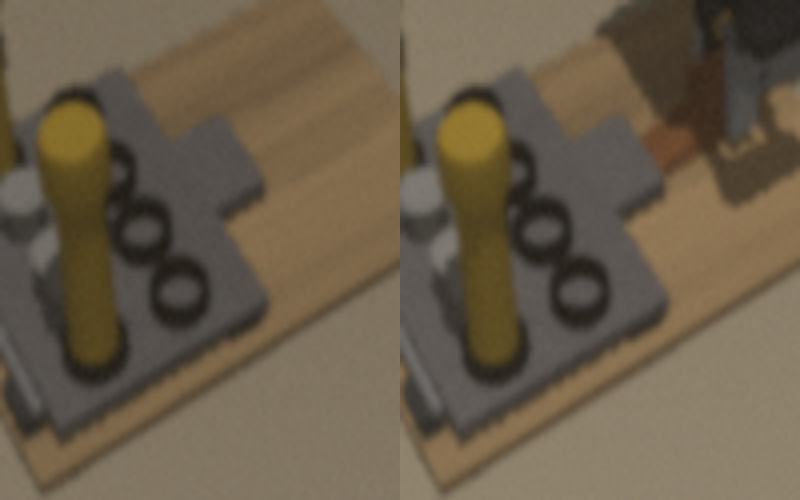

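The right half (now) compared with the left (start): the wedge is under the middle of the tongue at (665,150), and the rack has barely moved. I measure the lift numerically from patch shifts.

```bash
cat > lift.py <<'E'
from bench import *
from h import *
import cv2
def lift(show=True):
    out=[]
    for n in("scene","top"):
        ref=cv2.imread(f"pics/{n}0.png"); d=[snapshot(n) for _ in range(4)]
        cur=np.mean([x["image"][:,:,::-1] for x in d],0).astype(np.float32); ref=ref.astype(np.float32)
        cam=(d[0]["intrinsics"],d[0]["origin"],d[0]["orientation"])
        B=R.from_euler('z',-.197).as_matrix()
        def pr(p,l):
            a=l/195; q=np.array(p,float)-[150,0,26]; q=R.from_euler('y',a).apply(q)+[150,0,26]
            return proj(cam,(B@q+[622.6,-29.3,0])[None])[0]
        for p in((105,72,188),(105,-72,188),(25,30,34),(25,75,34)):
            c=pr(p,0); g=(pr(p,4)-c)/4
            x,y=np.round(c).astype(int);h=11
            A=ref[y-h:y+h+1,x-h:x+h+1].mean(2)
            S=cv2.resize(cur[y-h-5:y+h+6,x-h-5:x+h+6].mean(2),None,fx=1,fy=1)
            M=np.eye(2,3,dtype=np.float32)
            try:
                cc,M=cv2.findTransformECC(A,cur[y-h-8:y+h+9,x-h-8:x+h+9].mean(2),np.float32([[1,0,8],[0,1,8]]),cv2.MOTION_TRANSLATION,(3,100,1e-5),None,3)
                s=M[:,2]-8; out.append((n,p,round(float(s@g/(g@g)),2),np.round(s,2).tolist(),np.round(g*4,2).tolist(),round(cc,3)))
            except cv2.error: pass
    for o in out:print(*o)
    s=sense();print(np.round(s["ee_pos"],1),np.round(s["orientation"],3),np.round(s["force"],1),s["time_s"])
lift()
E
sed -i '/S=cv2.resize/d;/M=np.eye/d' lift.py; python3 lift.py
```

```text
scene (105, 72, 188) 0.04 [-0.0, 0.05000000074505806] [-1.38, 0.32] 0.996
scene (105, -72, 188) 0.25 [-0.07999999821186066, 0.019999999552965164] [-1.31, 0.23] 0.998
scene (25, 30, 34) 0.2 [-0.009999999776482582, -0.029999999329447746] [-0.12, -0.62] 0.998
scene (25, 75, 34) 0.53 [0.03999999910593033, -0.09000000357627869] [-0.11, -0.62] 0.997
top (105, 72, 188) 0.17 [-0.009999999776482582, -0.07000000029802322] [0.29, -1.6] 0.998
top (105, -72, 188) 0.45 [0.10999999940395355, -0.17000000178813934] [0.33, -1.61] 0.997
top (25, 30, 34) -0.55 [-0.029999999329447746, 0.03999999910593033] [0.02, -0.34] 0.989
top (25, 75, 34) 1.36 [0.03999999910593033, -0.11999999731779099] [-0.02, -0.35] 0.964
[515.4  -7.6 216.2] [-3.020e-01 -3.122e+00 -1.000e-03] [-17.2   2.4  18.9] 10.8
```

Lift is about 0.2 mm, so the wedge is only at contact, and the arm sags as it pushes. I raise the command further to take the down-force off.

Request:
{"method": "carry_out", "body": {"turn": [[-0.001, -0.003, 0], [-0.001, -0.003, 0], [-0.001, -0.003, 0]], "linear": [[0, 0, 0.01], [0, 0, 0.01], [0, 0, 0.01]], "gripper": [20, 20, 20]}}

```text
time_s: 11.05
ee_pos: [515.6, -7.6, 216.2]
orientation: [0.303, 3.125, -0.001]
force: [-12.0, 2.8, 9.9]
finger_gap: 28.1
finger_force: 40.0
```

Request:
{"method": "carry_out", "body": {"turn": [[0, 0, 0], [0, 0, 0], [0, 0, 0]], "linear": [[0, 0, 0.01], [0, 0, 0.01], [0, 0, 0.01]], "gripper": [20, 20, 20]}}

```text
time_s: 11.3
ee_pos: [516.3, -7.9, 216.5]
orientation: [0.303, 3.118, -0.001]
force: [-3.7, 1.0, -4.0]
finger_gap: 27.5
finger_force: 40.0
```

Request:
{"method": "carry_out", "body": {"turn": [[0.001, 0.005, 0], [0.001, 0.005, 0], [0.001, 0.005, 0]], "linear": [[0.025, -0.005, 0], [0.025, -0.005, 0], [0.025, -0.005, 0]], "gripper": [20, 20, 20]}}

```text
time_s: 11.55
ee_pos: [519.6, -8.7, 217.6]
orientation: [0.304, 3.122, -0.001]
force: [-3.5, 0.8, -5.0]
finger_gap: 28.0
finger_force: 40.0
```

Request:
{"method": "carry_out", "body": {"turn": [[0, 0, 0], [0, 0, 0], [0, 0, 0]], "linear": [[0.025, -0.005, 0], [0.05, -0.01, 0], [0.05, -0.01, 0]], "gripper": [20, 20, 20]}}

```text
time_s: 11.8
ee_pos: [524.3, -9.7, 218.3]
orientation: [0.304, 3.12, -0.002]
force: [-3.0, 0.5, -4.7]
finger_gap: 28.0
finger_force: 40.0
```

```bash
python3 lift.py
```

```text
scene (105, 72, 188) 3.78 [-1.3600000143051147, 0.05999999865889549] [-1.38, 0.32] 0.951
scene (105, -72, 188) 3.83 [-1.25, 0.25999999046325684] [-1.31, 0.23] 0.99
scene (25, 30, 34) 4.93 [-0.23999999463558197, -0.75] [-0.12, -0.62] 0.997
scene (25, 75, 34) 4.39 [-0.1599999964237213, -0.6700000166893005] [-0.11, -0.62] 0.99
top (105, 72, 188) 5.89 [0.20999999344348907, -2.4000000953674316] [0.29, -1.6] 0.962
top (105, -72, 188) 6.38 [0.5600000023841858, -2.549999952316284] [0.33, -1.61] 0.987
top (25, 30, 34) 8.46 [0.15000000596046448, -0.7099999785423279] [0.02, -0.34] 0.896
top (25, 75, 34) 9.85 [0.029999999329447746, -0.8600000143051147] [-0.02, -0.35] 0.862
[524.1  -9.6 218.5] [ 3.040e-01  3.119e+00 -2.000e-03] [-1.2  0.3 -4. ] 12.2
```

The wedge is now about 2 mm off the board, so I lower it flat, remove the tilt and then measure.

Request:
{"method": "carry_out", "body": {"turn": [[0.001, 0.004, 0], [0.001, 0.004, 0], [0.001, 0.004, 0], [0.001, 0.004, 0]], "linear": [[0, 0, -0.01], [0, 0, -0.02], [0, 0, -0.02], [0, 0, -0.02]], "gripper": [20, 20, 20, 20]}}

```text
time_s: 12.53
ee_pos: [524.2, -9.7, 216.9]
orientation: [0.304, 3.125, -0.0]
force: [0.6, -0.6, -4.9]
finger_gap: 27.7
finger_force: 40.0
```

```bash
python3 lift.py
```

```text
scene (105, 72, 188) 2.36 [-0.8399999737739563, 0.07000000029802322] [-1.38, 0.32] 0.974
scene (105, -72, 188) 2.34 [-0.7599999904632568, 0.1899999976158142] [-1.31, 0.23] 0.995
scene (25, 30, 34) 2.94 [-0.12999999523162842, -0.44999998807907104] [-0.12, -0.62] 0.997
scene (25, 75, 34) 2.85 [-0.10999999940395355, -0.4399999976158142] [-0.11, -0.62] 0.994
top (105, 72, 188) 2.6 [0.07000000029802322, -1.059999942779541] [0.29, -1.6] 0.979
top (105, -72, 188) 3.3 [0.30000001192092896, -1.3200000524520874] [0.33, -1.61] 0.992
top (25, 30, 34) 6.15 [0.07999999821186066, -0.5199999809265137] [0.02, -0.34] 0.884
top (25, 75, 34) 6.7 [-0.019999999552965164, -0.5799999833106995] [-0.02, -0.35] 0.849
[523.9  -9.5 216.6] [ 0.304  3.127 -0.   ] [ 1.4 -0.8 -4.3] 12.9333
```

Request:
{"method": "carry_out", "body": {"turn": [[0, 0, 0], [0, 0, 0], [0, 0, 0], [0, 0, 0], [0, 0, 0]], "linear": [[0.035, -0.007, 0], [0.07, -0.014, 0], [0.07, -0.014, -0.003], [0.07, -0.014, -0.006], [0.07, -0.014, -0.006]], "gripper": [20, 20, 20, 20, 20]}}

```text
time_s: 13.35
ee_pos: [528.7, -10.3, 216.2]
orientation: [-0.303, -3.121, -0.001]
force: [-7.0, 1.2, 4.8]
finger_gap: 27.9
finger_force: 40.0
```

```bash
python3 lift.py
```

```text
scene (105, 72, 188) 2.13 [-0.75, 0.07999999821186066] [-1.38, 0.32] 0.978
scene (105, -72, 188) 2.31 [-0.75, 0.18000000715255737] [-1.31, 0.23] 0.995
scene (25, 30, 34) 2.81 [-0.14000000059604645, -0.4300000071525574] [-0.12, -0.62] 0.997
scene (25, 75, 34) 2.78 [-0.10000000149011612, -0.4300000071525574] [-0.11, -0.62] 0.995
top (105, 72, 188) 2.63 [0.09000000357627869, -1.0700000524520874] [0.29, -1.6] 0.979
top (105, -72, 188) 3.29 [0.28999999165534973, -1.309999942779541] [0.33, -1.61] 0.992
top (25, 30, 34) 6.01 [0.05999999865889549, -0.5099999904632568] [0.02, -0.34] 0.798
top (25, 75, 34) 6.35 [-0.019999999552965164, -0.550000011920929] [-0.02, -0.35] 0.773
[528.7 -10.3 216.2] [-3.030e-01 -3.121e+00 -1.000e-03] [-7.   0.5  5. ] 13.75
```

Request:
{"method": "carry_out", "body": {"turn": [[0, -0.003, 0], [0, -0.003, 0], [0, -0.003, 0], [0, -0.003, 0]], "linear": [[0, 0, 0.004], [0.025, -0.005, 0.004], [0.05, -0.01, 0.004], [0.05, -0.01, 0.004]], "gripper": [20, 20, 20, 20]}}

```text
time_s: 14.08
ee_pos: [532.2, -11.0, 216.2]
orientation: [-0.303, -3.123, -0.002]
force: [-8.8, 1.3, 5.5]
finger_gap: 28.0
finger_force: 40.0
```

```bash
python3 lift.py
```

```text
scene (105, 72, 188) 2.84 [-1.0099999904632568, 0.10000000149011612] [-1.38, 0.32] 0.967
scene (105, -72, 188) 2.79 [-0.8999999761581421, 0.23000000417232513] [-1.31, 0.23] 0.994
scene (25, 30, 34) 3.79 [-0.1899999976158142, -0.5799999833106995] [-0.12, -0.62] 0.998
scene (25, 75, 34) 3.48 [-0.1599999964237213, -0.5299999713897705] [-0.11, -0.62] 0.993
top (105, 72, 188) 3.55 [0.11999999731779099, -1.4500000476837158] [0.29, -1.6] 0.974
top (105, -72, 188) 4.57 [0.4300000071525574, -1.8200000524520874] [0.33, -1.61] 0.989
top (25, 30, 34) 6.6 [0.11999999731779099, -0.550000011920929] [0.02, -0.34] 0.771
top (25, 75, 34) 6.19 [-0.03999999910593033, -0.5400000214576721] [-0.02, -0.35] 0.75
[532.2 -11.  216.2] [-3.030e-01 -3.123e+00 -2.000e-03] [-8.8  1.9  6.1] 14.4833
```

```bash
cat > lift2.py <<'E'
from bench import *
from h import *
import cv2
from scipy.optimize import minimize_scalar
B=R.from_euler('z',-.197).as_matrix()
for n in("scene","top"):
    ref=cv2.imread(f"pics/{n}0.png").astype(np.float32); d=[snapshot(n) for _ in range(6)]
    cur=np.mean([x["image"][:,:,::-1] for x in d],0).astype(np.float32); cam=(d[0]["intrinsics"],d[0]["origin"],d[0]["orientation"])
    def pr(P,l):
        q=R.from_euler('y',l/195).apply(np.array(P,float)-[150,0,26])+[150,0,26]
        return proj(cam,q@B.T+[622.6,-29.3,0]).astype(np.float32)
    yel=lambda i:cv2.dilate(((i[:,:,1]-i[:,:,0])>45).astype(np.uint8),np.ones((5,5)))>0
    regs={"plate":[(-8,103,32),(-8,-103,32),(75,-103,32),(75,103,32)],"tongue":[(-48,33,32),(-48,-33,32),(-8,-33,32),(-8,33,32)],"rings":[(0,95,40),(0,-95,40),(55,-95,40),(55,95,40)]}
    for s in(72,-72):
        regs[f"head{s}"]=[(105+a,s+b,188) for a,b in((-26,-26),(-26,26),(26,26),(26,-26))]
    for k,P in regs.items():
        m=np.zeros(ref.shape[:2],np.uint8);cv2.fillConvexPoly(m,np.round(pr(P,0)).astype(int),1)
        m=m>0
        if "head" not in k:m&=~(yel(ref)|yel(cur))
        else:m&=yel(ref)
        def cost(l):
            H=cv2.getPerspectiveTransform(pr(P,0),pr(P,l))
            w=cv2.warpPerspective(cur,H,(640,400),flags=cv2.INTER_CUBIC|cv2.WARP_INVERSE_MAP)
            a,b=w[m],ref[m]; dd=(a-a.mean(0))-(b-b.mean(0))
            return np.minimum(abs(dd),40).__pow__(2).mean()
        L=np.arange(-1,9,.25);c=[cost(l) for l in L];i=int(np.argmin(c))
        o=minimize_scalar(cost,bounds=(L[i]-.4,L[i]+.4),method='bounded')
        print(n,k,m.sum(),"lift %.2f cost %.1f at0 %.1f at8 %.1f"%(o.x,o.fun,cost(0),cost(8)), "px/4mm",np.round(np.linalg.norm((pr(P,4)-pr(P,0)).mean(0)),2))
    cv2.imwrite(f"pics/{n}_cur.png",cur)
E
python3 lift2.py
```

```text
scene plate 1593 lift 4.02 cost 11.8 at0 29.8 at8 32.4 px/4mm 0.59
scene tongue 298 lift -0.44 cost 44.1 at0 44.6 at8 95.2 px/4mm 0.91
scene rings 1024 lift 4.11 cost 10.9 at0 32.7 at8 32.5 px/4mm 0.62
scene head72 293 lift 4.16 cost 36.5 at0 136.8 at8 112.0 px/4mm 1.41
scene head-72 243 lift 4.33 cost 9.4 at0 76.0 at8 52.9 px/4mm 1.33
top plate 2557 lift 5.75 cost 321.8 at0 372.7 at8 334.8 px/4mm 0.3
top tongue 402 lift -1.35 cost 272.2 at0 276.7 at8 296.9 px/4mm 0.36
top rings 1667 lift 5.04 cost 335.9 at0 400.9 at8 366.3 px/4mm 0.38
top head72 441 lift 4.34 cost 59.5 at0 222.5 at8 204.0 px/4mm 1.62
top head-72 460 lift 4.44 cost 70.0 at0 207.4 at8 198.2 px/4mm 1.63[ WARN:0@2.194] global loadsave.cpp:1063 imwrite_ Unsupported depth image for selected encoder is fallbacked to CV_8U.
```

The reliable patches agree on a lift of about 4.2 mm, the geometry gives 4.5 mm, and the wedge is pressed lightly on the board. One last look before handing in.

Run:
```python
import cv2,numpy as np
s=cv2.imread("pics/scene_cur.png");t=cv2.imread("pics/top_cur.png")
cv2.imwrite("pics/fin.png",np.hstack([cv2.resize(s[120:300,170:440],(450,300)),cv2.resize(t[60:300,140:510],(350,227),interpolation=cv2.INTER_AREA)[:,:] if 0 else cv2.copyMakeBorder(cv2.resize(t[60:300,140:510],(350,227)),0,73,0,0,0)]))
```

```text
(no output)
```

View pics/fin.png

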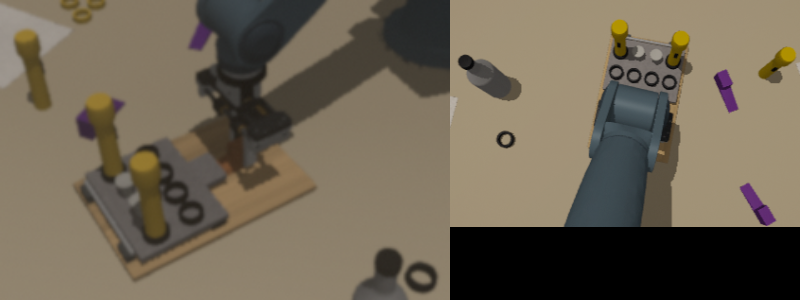

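The final view shows the wedge gripped and under the middle of the tongue at about (225,165), with the gripper clear of the rack. The flask, collar and torch stand where they were.

```bash
python3 -c "
from bench import *
s=sense();print(s['force'],s['finger_force'],s['joint_velocities']);print(close_job())"
```

```text
[-8.92259995  2.35680248  7.20581054] 40.00168204307556 [ 1.92964767e-04 -1.30340722e-03  2.11181431e-03  2.47678597e-05
  1.41306633e-03  1.94289685e-04]
the job is handed in; nothing more can be done
None
```

I handed the job in with the wedge still gripped and resting on the board under the middle of the tongue, lifting it about 4.2 mm by the camera measurement; the collar, torch and flask look unmoved in the last picture.

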